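# Open the serving hatch wider on its peg stay

## Robot

A 6-joint arm with a two-finger parallel gripper is mounted at the origin on the work surface. World frame = base frame: x ahead of the robot, y to its left, z up, the work surface at z = 0. Lengths are in mm, angles in rad, forces in N, time in s.
With the tool pointing down it reaches from about 300 to 875 mm from the base axis. Payload 6.4 kg.
Tool frame: the origin (TCP) lies where the fingers leave the gripper's body, on its centre line; the fingertips stand 64 mm ahead of it and the grasp point (between the pads) lies 45 mm ahead of it; z points along the fingers, y is the direction in which the jaws open and shut (so a half turn about z gives the same grasp; the last joint's range is limited). The gripper opens to 88 mm and grips with 3 to 60 N. Pads are 18 mm wide; open, the fingers measure 123 mm over their backs; the gripper's body (75 mm by 187 mm) begins 45 mm behind the grasp point.
Start: joints at [0.971, 0.181, 1.607, -0, 1.354, -0.206], TCP at [220.618, 531.008, 302.714] pointing down, gripper open.
Joint ranges: [-2.99, 2.99], [-0.89, 2.07], [0.3, 2.58], [-1.14, 4.28], [0, 2.63], [-3.12, 3.12]. Speed limits (rad/s): [2.57, 2.57, 3.01, 3.14, 3.14, 3.14].

## Interface

Orientations are given as a unit quaternion [x, y, z, w].
In Python, from plant import get_state, read_camera, job_done, recognise, pinpoint gives the robot as it stands. The module is installed in compiled form; this text tells all that it offers.
- The arm moves only by the shell command python3 -m pendant 'ROWS' [FORCE]. ROWS is JSON, a list of rows, each a list of 7 numbers: the shift along the tool's x, y, z in mm, then the turn, a rotation vector about the tool's x, y, z in rad, then the closure in counts, from 0 (fully open) to 255 (shut). In form: [[x, y, z, ax, ay, az, fingers], ...]. A call has 1 to 20 rows; each row is the pose to reach, as a shift and turn from the pose commanded when the call began, along the tool's axes at that moment; what a row does not reach only later rows make up. A row lasts 1/12 s, in which the tool goes at most 41.7 mm and 7.16 degrees, less where a joint would pass 70% of its speed; a pose out of reach is approached as far as the arm can. A call with a gripper value outside its range is refused whole. The fingers move at their own pace and stop on an object; FORCE is the grip in N (left out, the last holds). Time passes only in rows, so rows that repeat a pose let the fingers close. It gives the time, the measured TCP pose, the force and the opening at its end, in the units of the state.
- get_state(): the state, without advancing time (a new reading comes with each control period).
- read_camera(name): name is "scene" or "top" or "wrist"; returns a dict with "color" (400x640x3 uint8, red, green, blue), "range_z" (400x640 float32, mm along the optical axis (not along the pixel's ray), 0 where there is no reading), "K" (3x3 intrinsics, pixels), "R" (3x3) and "t" (3): a world point X has camera coordinates R X + t. Camera axes: x right, y down, z forward; pixel columns grow to the right and rows downward; lengths in mm; the calibration is good to about 2 mm. The wrist camera is an equidistant fisheye: a pixel r from the principal point sees the ray r / f radians off the axis. A picture is of the moment at which its call begins.
- job_done(): hands the job in, once; it reports no verdict.
Trained networks look in the newest picture that a camera, given by its name, has taken for a name from the list of things; names that differ only in an ending like _2 or _b are one class to them, and where a whole thing is asked for, a point or a joint stands for the part that bears it (a point fixed in the world has none). Each returns a list of dicts, best first, with "score" (0 to 1); they miss things now and then, are a little off and sometimes report something else, mostly with a low value. They report only what shows in the picture. A call takes as long as a camera call.
- recognise(name, camera): "at" ([x, y, z] in mm, in the coordinates of the camera as it stood for that picture, good to about 4 mm: the middle of the surface that is visible of it).
- pinpoint(name, camera): "at" ([x, y, z] in mm, in the coordinates of the camera as it stood for that picture, good to about 4 mm: a listed point, or the origin of a listed thing).
The state is a dict: "time": time; "joint_positions": joint angles; "joint_velocities": joint speeds; "tau": joint torques, N m; "position": TCP position; "orientation": TCP orientation; "contact_force": force on the tool from outside, world axes, zero at the start; "wrist_torque": the same for the moment, N m; "finger_gap": finger opening in mm.
Only numpy, scipy, OpenCV 4.12 (cv2) and the standard library are available. Lean on these libraries where they do the work, as an engineer would, in place of code of your own. Each camera call takes 0.05 s, during which the arm holds its last target. There are 200 camera calls.

## Task

The hatch window of the tasting counter stands only a little open, with the first hole of its black stay on the brass pin. Lift the stay off the pin by its handle, swing the window out with it, and lower the hole nearest the handle over the pin so that the stay lies flat and holds the window wide open; then let go. Leave the orange and the green bottle beside it standing where they are.

Things in the scene. Friction and masses are not known exactly. Their poses are not given: they have to be found in the camera images.
- screen: Oak and glass screen fixed on the counter, 860 wide, 300 high; origin under its middle at counter height, x out through the hatch to the customers, y left, z up (the frame used below, mm). In its middle the hatch: an opening 300 wide between posts 50 wide and 60 deep, under a beam at z = 250. Its sill is 45 high, from x = -60 to +50.
- shelf_front (a point): Middle of the front rod of the black wire shelf over the sill, robot's side: rods 6 mm thick along y, 470 long, at x = -44, -71, -98 and -125 of the screen (this one), underside 265 above the counter; side bars (underside 258) at y = +-195. The handle ends up beneath it, so the gripper must reach in forward under this rod, leaning some 25 to 45 degrees from vertical.
- sash (a joint): Opening angle of the window (rad): 0 shut, 0.31 at the start, about 0.52 with the middle hole on the pin, 0.73 with the hole nearest the handle on it, stop at 1.2. Oak-framed pane 300 wide, 196 high, about 1.1 kg, hinged upright at its left edge; opens away from the robot, counter-clockwise from above; stays where it is left (friction about 0.12 N m).
- hatch_hinge (a point): Point on the window's upright hinge axis, 70 mm above the counter, at x = 30, y = 150 mm of the screen.
- stay_pivot (a point): Pivot that joins the stay to the inside of the window's bottom rail, 70 mm above the counter, level with the stay's underside. Fixed in the window, 147 mm from the hinge axis (window shut: 45 towards the robot and 140 to the right of the hinge). Here the stay swings sideways and can be lifted.
- swivel (a joint): Sideways angle of the stay in the window (rad, counter-clockwise from above). The stay's heading in the screen's frame, from handle to pivot against the screen's x axis, is sash + swivel. Turns easily.
- stay (a joint): Lift of the stay about its pivot (rad): 0 lying level and flat, which is its lower stop; grows as the handle end is raised; falls back by its own weight.
- stay_handle (a point): Grip point on the handle's centre line, 185 mm from the pivot, 72.5 above the counter when flat; x runs along the stay to the pivot, z up. The stay is one black steel bar, 0.22 kg: flat, 26 wide, 5 thick, to 150 mm from the pivot, then a round handle 14 in diameter to 213, then a ball 21 in diameter. The handle overhangs the sill towards the robot, free all round.
- hole1 (a point): Centre of the first hole, at the underside of the bar, 70 mm from the pivot. The three holes are round and 14 mm in diameter. The pin is in this hole at the start.
- hole2 (a point): Centre of the middle hole, at the underside of the bar, 100 mm from the pivot.
- hole3 (a point): Centre of the hole nearest the handle, at the underside of the bar, 130 mm from the pivot and 55 mm from the grip point. The pin must end in this hole.
- pin_axis (a point): On the axis of the upright brass pin, at the height where the underside of a level stay lies (70 mm above the counter), 40 mm on the robot's side of the screen's middle plane and 10 mm left of its centre. The pin is 10 mm in diameter with a round tip 15 mm above this point; below it a brass shoulder, 20 mm in diameter, carries the stay.
- bottle_orange: A loose full juice bottle, orange with a black cap, on the robot's side of the screen, left or right of the hatch, 66 mm in diameter, 200 mm tall, about 0.55 kg; origin at the centre of its foot. A bystander: it stays where it is.
- bottle_sage: A loose full juice bottle, sage green with a cream cap, on the robot's side of the screen, left or right of the hatch, 66 mm in diameter, 200 mm tall, about 0.55 kg; origin at the centre of its foot. A bystander: it stays where it is.

How it is judged:
By the outcome, as a careful person would: the job done as asked, in the order asked, and still so for the second after the job is handed in, with the robot touching nothing.
It also fails if it takes over 38 s, if anything falls off the work surface, if the arm or the gripper's body presses on something with over 40 N, if the wrist force passes 120 N, or if a joint passes its speed limit or range.

## Working session

There is one attempt and no reset: what is moved stays moved. The work goes in short steps, Python scripts to look and compute and a shell command to move; the robot and the scene stay as the last step left them, time stands still between calls to the robot, and variables do not carry over. Pictures are saved under pics/ and viewed, about 8 in all and at most 12, crops included, and the job is handed in when it is done.

```bash
mkdir -p pics; cat > h.py <<'E'
import numpy as np, cv2
from plant import *
from scipy.spatial.transform import Rotation as Ro
def w(cam,c): return np.array(cam["R"]).T@(np.array(c)-np.array(cam["t"]))
E
python3 - <<'E'
from h import *
s=get_state(); print(s)
for n in ["scene","top"]:
    c=read_camera(n); cv2.imwrite(f"pics/{n}0.png",c["color"][:,:,::-1])
    print(n,c["K"].tolist() if hasattr(c["K"],'tolist') else c["K"])
    for t in ["screen","shelf_front","hatch_hinge","stay_pivot","stay_handle","hole1","hole2","hole3","pin_axis","bottle_orange","bottle_sage"]:
        r=pinpoint(t,n); print(t,[(w(c,d["at"]).round(1).tolist(),round(d["score"],2)) for d in r[:2]])
E
```

```text
{'time': 0.0, 'joint_positions': array([ 9.70696136e-01,  1.81558550e-01,  1.60797783e+00, -4.29837319e-05,
        1.35382083e+00, -2.06327806e-01]), 'joint_velocities': array([-0.00055982, -0.00047312, -0.00052472,  0.00096577, -0.00034781,
        0.00051972]), 'tau': array([ 7.73860438e-05, -4.33854997e+01, -3.41855514e+01,  7.03036948e-02,
        3.82711657e-02, -1.17815248e-04]), 'position': array([220.37672873, 530.6331773 , 301.81479151]), 'orientation': array([ 1.95612002e-01,  9.80680970e-01, -8.19754827e-04, -3.26883287e-04]), 'contact_force': array([0.28686752, 0.14863553, 0.00400751]), 'wrist_torque': array([ 0.001003  , -0.03039049, -0.02318755]), 'finger_gap': 88.10596579446724}
scene [[422.2410891671429, 0.0, 318.088962818064], [0.0, 422.2410891671429, 192.2962051956614], [0.0, 0.0, 1.0]]
screen [([724.1, -77.1, 3.9], 0.7), ([625.4, -63.9, 66.5], 0.43)]
shelf_front [([602.8, -80.3, 264.8], 0.75)]
hatch_hinge [([749.9, 75.7, 69.3], 0.95)]
stay_pivot [([754.0, -71.2, 68.8], 0.79)]
stay_handle [([571.3, -60.3, 76.9], 0.77), ([751.3, 75.2, 69.1], 0.6)]
hole1 [([683.8, -6
[... 324 characters left out ...]
390311939405, 0.0, 312.63436004144586], [0.0, 386.39390311939405, 201.05670073883704], [0.0, 0.0, 1.0]]
screen [([726.3, -72.3, 3.1], 0.81)]
shelf_front [([606.1, -81.3, 270.3], 0.86)]
hatch_hinge [([748.0, 80.3, 70.8], 0.97), ([655.6, -70.5, 70.4], 0.39)]
stay_pivot [([751.8, -71.7, 66.5], 0.66)]
stay_handle [([568.3, -55.9, 69.6], 0.79)]
hole1 [([657.4, -70.4, 70.5], 0.81), ([625.9, -63.9, 67.1], 0.71)]
hole2 [([657.4, -70.4, 70.5], 0.81), ([625.9, -63.9, 67.1], 0.71)]
hole3 [([657.4, -70.4, 70.5], 0.81), ([625.9, -63.9, 67.1], 0.71)]
pin_axis [([687.9, -65.9, 68.8], 0.54)]
bottle_orange [([583.0, 144.8, -1.2], 0.77), ([687.0, -69.0, 71.9], 0.46)]
bottle_sage [([628.1, -310.0, 1.4], 0.97)]
```

View pics/scene0.png

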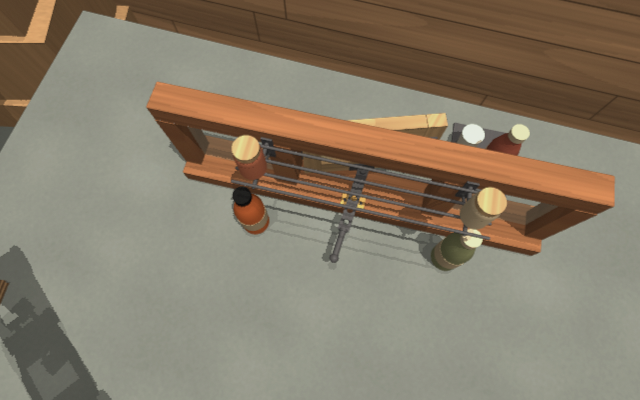

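View pics/top0.png

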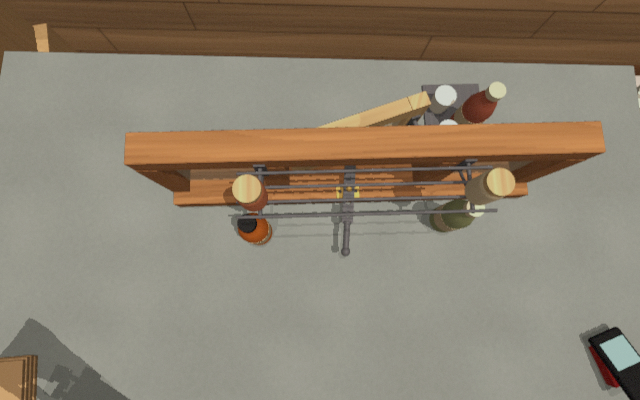

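The scene view shows the stay handle ball at about (334,258), with the pin at about (352,201). The top view shows the ball at (346,252), the front rod along row ~213, the orange bottle at (255,230) and the sage bottle at (455,213). Next I fit the screen frame.

```bash
cat > fit.py <<'E'
from h import *
yaws=[]
for n in ["scene","top"]:
    c=read_camera(n); z=c["range_z"]; K=np.array(c["K"]); v,u=np.nonzero(z>0)
    d=z[v,u]; P=np.c_[(u-K[0,2])/K[0,0]*d,(v-K[1,2])/K[1,1]*d,d]
    X=(P-np.array(c["t"]))@np.array(c["R"])
    col=c["color"][v,u].astype(int)
    m=(abs(X[:,2]-300)<8)&(X[:,0]>600)&(X[:,0]<850)
    B=X[m]; 
    r=cv2.minAreaRect(B[:,:2].astype(np.float32)); print(n,"beam",m.sum(),r,np.median(B[:,2]))
    q=B[:,:2]; l=cv2.fitLine(q.astype(np.float32),cv2.DIST_HUBER,0,.01,.01).ravel(); print(" line",l, np.arctan2(-l[0],l[1]) if l[1]>0 else np.arctan2(l[0],-l[1]), "mid",B[:,:2].mean(0))
    m=(abs(X[:,2]-270)<6)&(X[:,0]>590)&(X[:,0]<625)&(abs(X[:,1]+80)<140); q=X[m][:,:2]
    if m.sum()>20:
        l=cv2.fitLine(q.astype(np.float32),cv2.DIST_HUBER,0,.01,.01).ravel(); print(" rod",m.sum(),np.arctan(-l[0]/l[1]),q.mean(0),np.median(X[m][:,2]))
E
python3 fit.py; python3 - <<'E'
import numpy as np
S=np.array([[30,150],[30,150],[-125,0],[-125,0],[30,3],[30,3],[-154,21.5],[-154,21.5],[-40,10],[0,0],[0,0]],float)
W=np.array([[749.9,75.7],[748,80.3],[602.8,-80.3],[606.1,-81.3],[754,-71.2],[751.8,-71.7],[571.3,-60.3],[568.3,-55.9],[687.9,-65.9],[724.1,-77.1],[726.3,-72.3]])
a=S-S.mean(0);b=W-W.mean(0)
y=np.arctan2((a[:,0]*b[:,1]-a[:,1]*b[:,0]).sum(),(a*b).sum());R=np.array([[np.cos(y),-np.sin(y)],[np.sin(y),np.cos(y)]])
t=W.mean(0)-R@S.mean(0);print(y,t,(W-S@R.T-t).round(1))
E
```

```text
scene beam 14838 ((682.7703857421875, -80.0172119140625), (146.8591766357422, 859.6915893554688), 2.78214693069458) 300.10381673913935
 line [ 4.8069857e-02 -9.9884397e-01  7.2300323e+02 -9.7457443e+01] 0.04808839 mid [722.27033301 -97.25664274]
 rod 692 0.034620598 [605.63772688 -60.60387817] 270.4365897875417
top beam 15886 ((682.6185913085938, -76.71978759765625), (146.32472229003906, 859.8175048828125), 2.6950504779815674) 300.0438291403891
 line [ 4.8660561e-02 -9.9881536e-01  7.2286285e+02 -7.1754646e+01] 0.048679784 mid [722.30012049 -71.57457995]
 rod 674 0.03572913 [605.61813382 -57.83252545] 270.7289157638222
0.042728797348600134 [725.76351664 -74.38674336] [[ 0.6 -1.1]
 [-1.3  3.5]
 [ 1.9 -0.6]
 [ 5.2 -1.6]
 [-1.6 -1.1]
 [-3.8 -1.6]
 [ 0.3 -0.8]
 [-2.7  3.6]
 [ 2.5  0.2]
 [-1.7 -2.7]
 [ 0.5  2.1]]
```

```bash
cat > plan.py <<'E'
from h import *
YAW=.048; T=np.array([724.5,-76.])
rz=lambda a:np.array([[np.cos(a),-np.sin(a)],[np.sin(a),np.cos(a)]])
def stay(th,phi,psi=None,al=np.pi/4,off=0,aim=np.array([-40,10.])):
    """TCP pose holding the handle; screen frame -> world; psi None: bar's line over pin"""
    p=np.array([30,150.])+rz(th)@[-45,-140]
    if psi is None: psi=np.arctan2(*(p-aim)[::-1])
    Rs=Ro.from_euler('z',psi+YAW)*Ro.from_euler('y',phi)     # stay frame, x to pivot
    P=np.r_[T+rz(YAW)@p,70]
    G=P+Rs.apply([-185,0,2.5])
    s,c=np.sin(al),np.cos(al)
    Rt=Rs*Ro.from_matrix(np.array([[-c,0,-s],[0,1,0],[s,0,-c]]).T)
    return G-Rt.apply([0,0,45+off]),Rt
def rel(tgt,src=None):
    if src is None: s=get_state(); src=(s["position"],Ro.from_quat(s["orientation"]))
    return np.r_[src[1].inv().apply(tgt[0]-src[0]).round(1),(src[1].inv()*tgt[1]).as_rotvec().round(3)]
E
python3 - <<'E'
from plan import *
print(stay(.31,0)[0],stay(.31,0,off=80)[0],stay(.73,0)[0]); print(rel(stay(.31,0,off=80)))
E
```

```text
[537.65808061 -60.21572572 104.31980515] [481.16791519 -57.23894709 160.88834765] [597.56326953 -75.87824627 104.31980515]
[-4.663e+02 -4.433e+02  1.418e+02 -1.340e-01 -7.780e-01 -3.230e-01]
```

```bash
python3 -m pendant '[[-466,-443,142,-0.134,-0.778,-0.323,0],[-466,-443,142,-0.134,-0.778,-0.323,0],[-466,-443,142,-0.134,-0.778,-0.323,0],[-466,-443,142,-0.134,-0.778,-0.323,0],[-466,-443,142,-0.134,-0.778,-0.323,0],[-466,-443,142,-0.134,-0.778,-0.323,0],[-466,-443,142,-0.134,-0.778,-0.323,0],[-466,-443,142,-0.134,-0.778,-0.323,0],[-466,-443,142,-0.134,-0.778,-0.323,0],[-466,-443,142,-0.134,-0.778,-0.323,0],[-466,-443,142,-0.134,-0.778,-0.323,0],[-466,-443,142,-0.134,-0.778,-0.323,0],[-466,-443,142,-0.134,-0.778,-0.323,0],[-466,-443,142,-0.134,-0.778,-0.323,0],[-466,-443,142,-0.134,-0.778,-0.323,0],[-466,-443,142,-0.134,-0.778,-0.323,0],[-466,-443,142,-0.134,-0.778,-0.323,0],[-466,-443,142,-0.134,-0.778,-0.323,0],[-466,-443,142,-0.134,-0.778,-0.323,0],[-466,-443,142,-0.134,-0.778,-0.323,0]]' 30
python3 - <<'E'
from plan import *
print(rel(stay(.31,0,off=80)),rel(stay(.31,0)))
c=read_camera("wrist"); cv2.imwrite("pics/wrist1.png",c["color"][:,:,::-1])
for t in ["stay_handle","stay_pivot","pin_axis","hole2","hole3","hatch_hinge","shelf_front"]:
    r=pinpoint(t,"wrist"); print(t,[(w(c,d["at"]).round(1).tolist(),round(d["score"],2)) for d in r[:2]])
E
```

```text
time: 2.97
position: [438.6, 42.4, 176.7]
orientation: [0.023, 0.926, -0.006, 0.377]
contact_force: [0.9, 0.4, 0.4]
finger_gap: 88.4
[-2.31e+01 -9.77e+01  4.38e+01  8.00e-03 -1.30e-02  1.00e-03] [-2.420e+01 -9.830e+01  1.238e+02  8.000e-03 -1.300e-02  1.000e-03]
stay_handle [([576.2, -61.7, 73.1], 0.68)]
stay_pivot [([755.4, -73.5, 68.5], 0.89), ([658.0, -71.9, 73.9], 0.73)]
pin_axis [([687.8, -63.0, 71.2], 0.8)]
hole2 [([628.4, -65.1, 72.6], 0.92), ([689.7, -69.4, 70.3], 0.61)]
hole3 [([628.4, -65.1, 72.6], 0.92), ([689.7, -69.4, 70.3], 0.61)]
hatch_hinge [([747.4, 70.5, 70.0], 0.57)]
shelf_front []
```

View pics/wrist1.png

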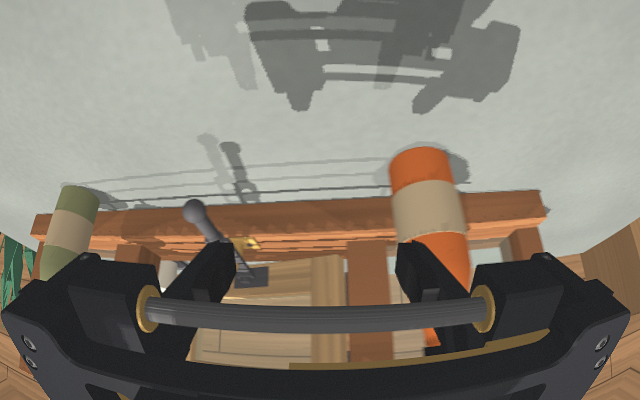

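The wrist view shows the handle ball at (194,210) and the pin at (248,243). The orange bottle, at (430,200), is well clear of the gripper. The tool is still about 100 mm short of the pre-grasp pose.

```bash
python3 -m pendant '[[-23,-98,44,0.008,-0.013,0,0],[-23,-98,44,0.008,-0.013,0,0],[-23,-98,44,0.008,-0.013,0,0],[-23,-98,44,0.008,-0.013,0,0],[-23,-98,44,0.008,-0.013,0,0],[-23,-98,44,0.008,-0.013,0,0]]'
python3 - <<'E'
from plan import *
print(rel(stay(.31,0)))
c=read_camera("wrist"); cv2.imwrite("pics/wrist2.png",c["color"][:,:,::-1])
for t in ["stay_handle","stay_pivot","pin_axis","hole2"]:
    r=pinpoint(t,"wrist"); print(t,[(w(c,d["at"]).round(1).tolist(),round(d["score"],2)) for d in r[:2]])
E
```

```text
time: 3.87
position: [482.1, -56.5, 167.7]
orientation: [0.026, 0.925, -0.011, 0.378]
contact_force: [-0.8, 0.6, 0.1]
finger_gap: 88.0
[ 4.60e+00 -5.00e-01  8.42e+01 -3.00e-03 -1.00e-02 -3.00e-03]
stay_handle []
stay_pivot [([755.9, -72.8, 69.0], 0.8)]
pin_axis [([685.9, -62.4, 72.6], 0.71)]
hole2 [([688.1, -70.1, 68.4], 0.82), ([626.5, -65.0, 69.4], 0.7)]
```

View pics/wrist2.png

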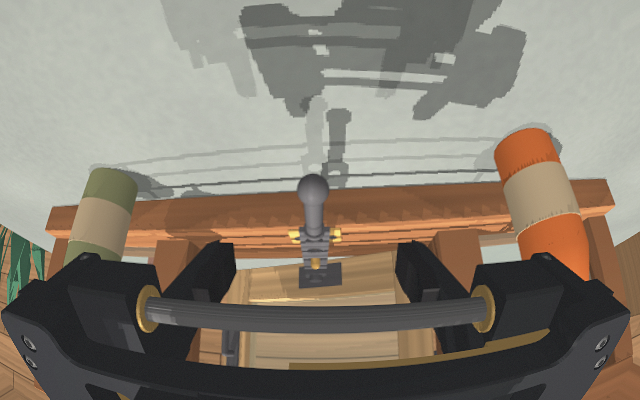

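The handle (ball at (314,188)) sits centred between the fingertips at (228,250) and (405,250). Advance and grip.

```bash
python3 -m pendant '[[2,0,25,0,-0.01,0,0],[4,0,50,0,-0.01,0,0],[4,0,70,0,-0.01,0,0],[4,0,84,0,-0.01,0,0],[4,0,84,0,-0.01,0,0],[4,0,84,0,-0.01,0,0]]'
python3 - <<'E'
from plan import *
print(rel(stay(.31,0)))
E
```

```text
time: 4.62
position: [545.7, -51.9, 135.0]
orientation: [0.029, 0.933, -0.01, 0.359]
contact_force: [0.1, 0.3, -0.1]
finger_gap: 88.2
[ 2.62e+01 -8.90e+00  1.77e+01 -5.00e-03 -5.10e-02 -8.00e-03]
```

```bash
python3 - <<'E'
from plan import *
s=get_state(); print(s["joint_positions"].round(3),s["joint_velocities"].round(3),s["tau"].round(1),s["position"])
E
python3 -m pendant '[[0,0,0,0,0,0,0]]'
python3 - <<'E'
from plan import *
s=get_state(); print(s["joint_positions"].round(3),s["position"]);print(rel(stay(.31,0)))
E
```

```text
[-0.423  0.151  2.218  1.283  0.251 -3.117] [-0.014 -0.029  0.028 -0.001  0.005 -0.002] [ -0.  -30.9 -24.9   0.8  -0.2  -0. ] [545.72866343 -51.86016979 135.03264417]
time: 4.7
position: [545.2, -52.2, 135.3]
orientation: [0.03, 0.933, -0.01, 0.359]
contact_force: [0.1, 0.0, -0.7]
finger_gap: 88.0
[-0.424  0.149  2.219  1.283  0.251 -3.117] [545.21875062 -52.20416229 135.31200993]
[ 2.60e+01 -8.50e+00  1.83e+01 -5.00e-03 -5.10e-02 -9.00e-03]
```

```bash
cat >> h.py <<'E'
import json
def log():
    s=get_state(); open("log.jsonl","a").write(json.dumps([s["joint_positions"].tolist(),s["position"].tolist(),s["orientation"].tolist()])+"\n")
E
python3 - <<'E'
from h import *
log()
open("log.jsonl","a").write(json.dumps([[.970696,.18155855,1.60797783,-4.3e-5,1.35382083,-.206327806],[220.37672873,530.6331773,301.81479151],[.195612,.980680970,-.000819755,-.000326883]])+"\n")
for l in open("log.jsonl"):
    q,p,o=json.loads(l)
    A=Ro.from_euler('ZYZYZ',[q[0],q[1]+q[2],q[3],q[4],q[5]])
    print((A.inv()*Ro.from_quat(o)).as_rotvec())
    B=Ro.from_euler('ZYZYZ',[q[0],q[1]+q[2],-q[3],q[4],-q[5]]); print((B.inv()*Ro.from_quat(o)).as_rotvec())
E
python3 -m pendant '[[0,0,-30,0,0,0,0],[0,0,-60,0,0,0,0],[0,0,-90,0,0,0,0],[0,0,-110,0,0,0,0]]'; python3 -c "from h import *;log()"
python3 -m pendant '[[0,0,0,0,0.12,0,0],[0,0,0,0,0.24,0,0],[0,0,0,0,0.35,0,0]]'; python3 -c "from h import *;log()"
python3 -m pendant '[[0,0,0,0,0.12,0,0],[0,0,0,0,0.2,0,0],[0,0,0,0,0.2,0,0]]'; python3 -c "from h import *;log();print(get_state()['joint_positions'])"
```

```text
time: 5.03
position: [470.3, -48.1, 217.6]
orientation: [0.03, 0.933, -0.011, 0.359]
contact_force: [0.2, 0.0, -0.1]
finger_gap: 88.1
time: 5.28
position: [470.4, -49.1, 218.1]
orientation: [0.032, 0.978, -0.007, 0.206]
contact_force: [0.2, 1.1, -0.1]
finger_gap: 88.3
time: 5.53
position: [473.5, -49.1, 218.6]
orientation: [0.031, 0.994, -0.003, 0.109]
contact_force: [0.5, 0.7, 0.6]
finger_gap: 88.1
[-0.39138035 -0.06228131  2.05927674  0.08761264  0.94008325 -1.94363981]Traceback (most recent call last):
  File "<stdin>", line 6, in <module>
  File "scipy/spatial/transform/_rotation.pyx", line 1413, in scipy.spatial.transform._rotation.Rotation.from_euler
ValueError: Expected axis specification to be a non-empty string of upto 3 characters, got ZYZYZ
```

```bash
cat > kin.py <<'E'
from h import *
from scipy.optimize import least_squares
Z=lambda a:Ro.from_euler('z',a); Y=lambda a:Ro.from_euler('y',a)
D=[json.loads(l) for l in open("log.jsonl")]
E
python3 - <<'E'
from kin import *
import itertools
best=[]
for s in itertools.product([1,-1],repeat=3):
    C=[]
    for q,p,o in D:
        A=Z(q[0])*Y(q[1]+q[2])*Z(s[0]*q[3])*Y(s[1]*q[4])*Z(s[2]*q[5]); C.append(A.inv()*Ro.from_quat(o))
    m=C[0]; print(s,[round((m.inv()*c).magnitude(),3) for c in C],m.as_rotvec().round(3))
E
```

```text
(1, 1, 1) [0.0, 0.0, 0.0, 0.0, 0.0] [-0.    -0.     1.571]
(1, 1, -1) [0.0, 0.461, 1.071, 2.095, 2.347] [-0.    -0.     1.619]
(1, -1, 1) [0.0, 3.085, 0.549, 1.293, 1.729] [-0.404 -0.385  1.535]
(1, -1, -1) [0.0, 3.062, 1.084, 2.036, 2.271] [-0.397 -0.397  1.582]
(-1, 1, 1) [0.0, 2.566, 1.212, 2.229, 2.453] [-0.406  0.426 -2.115]
(-1, 1, -1) [0.0, 3.013, 0.181, 0.233, 0.354] [-0.412  0.412 -2.068]
(-1, -1, 1) [0.0, 3.126, 1.156, 2.262, 2.6] [ 0.125  0.119 -2.125]
(-1, -1, -1) [0.0, 3.024, 0.542, 1.302, 1.729] [ 0.121  0.121 -2.077]
```

```bash
cat >> kin.py <<'E'
def fk(q,k):
    a0,h,L1,b,L2,e,f,Lt=k
    w5=Y(q[4]).apply([f,0,Lt]); w4=Z(q[3]).apply(w5+[0,e,0]); w3=Y(q[1]+q[2]).apply(w4+[b,0,L2])
    p=Z(q[0]).apply(w3+Y(q[1]).apply([0,0,L1])+[a0,0,h])
    return p, Z(q[0])*Y(q[1]+q[2])*Z(q[3])*Y(q[4])*Z(q[5]+np.pi/2)
fit=least_squares(lambda k:np.r_[np.concatenate([fk(q,k)[0]-p for q,p,o in D]),1e-3*(k-np.array([0,200,400,0,350,117,0,200]))],[0,200,400,0,350,117,0,200.])
k=fit.x
lo=np.array([-2.99,-.89,.3,-1.14,0,-3.12]);hi=np.array([2.99,2.07,2.58,4.28,2.63,3.12])
def ik(T,q0,free=False):
    def r(q):
        p,R=fk(q,k); return np.r_[(p-T[0])/100,(R.inv()*T[1]).as_rotvec()]
    s=least_squares(r,np.clip(q0,lo+1e-3,hi-1e-3),bounds=(lo,hi)); return s.x,np.abs(s.fun).max()
E
python3 - <<'E'
from kin import *; from plan import stay
print(k.round(1),[(fk(q,k)[0]-p).round(1).tolist() for q,p,o in D])
for al in (25,30,35,40,45):
  for th,phi in ((.31,0),(.31,.26),(.73,.15),(.73,0)):
    for half in (0,1):
      T=stay(th,phi,al=np.radians(al)); 
      if half: T=(T[0],T[1]*Z(np.pi))
      sols=set()
      for q4 in (-.5,.3,2.6,3.5):
        for q6 in (-2,0,2):
          q,e=ik(T,[-.35,.2,2.,q4,.4,q6])
          if e<2e-3: sols.add(tuple(q.round(2)))
      print(al,th,phi,half,[tuple(map(float,x)) for x in sols][:4])
E
```

```text
[-19.8 439.4 335.8 157.5 674.5 118.8  98.4 141.3] [[-3.9, -18.0, 16.9], [1.5, 3.9, 26.6], [10.8, -7.9, -4.5], [-9.8, 2.8, -24.4], [-11.0, 2.5, -14.6]]
25 0.31 0 0 [(-0.4, 0.29, 1.87, 0.26, 0.58, -2.11)]
25 0.31 0 1 [(-0.4, 0.29, 1.87, 0.26, 0.58, 1.03)]
25 0.31 0.26 0 [(-0.34, 0.34, 1.69, 0.06, 0.94, -1.89)]
25 0.31 0.26 1 [(-0.34, 0.34, 1.69, 0.06, 0.94, 1.26)]
25 0.73 0.15 0 [(-0.35, 0.47, 1.58, 0.17, 0.83, -2.11)]
25 0.73 0.15 1 [(-0.35, 0.47, 1.58, 0.17, 0.83, 1.03)]
25 0.73 0 0 [(-0.4, 0.46, 1.69, 0.34, 0.63, -2.3)]
25 0.73 0 1 [(-0.4, 0.46, 1.69, 0.34, 0.63, 0.84)]
30 0.31 0 0 [(-0.42, 0.26, 1.95, 0.41, 0.47, -2.27)]
30 0.31 0 1 [(-0.42, 0.26, 1.95, 0.41, 0.47, 0.87)]
30 0.31 0.26 0 [(-0.35, 0.29, 1.75, 0.1, 0.85, -1.93)]
30 0.31 0.26 1 [(-0.35, 0.29, 1.75, 0.1, 0.85, 1.22)]
30 0.73 0.15 0 [(-0.37, 0.43, 1.65, 0.25, 0.74, -2.19)]
30 0.73 0.15 1 [(-0.37, 0.43, 1.65, 0.25, 0.74, 0.95)]
30 0.73 0 0 [(-0.42, 0.44, 1.77, 0.51, 0.53, -2.47)]
30 0.73 0 1 [(-0.42, 0.44, 1.77, 0.51, 0.53, 0.67)]
35 0.31 0 0 [(-0.45, 0.25, 2.05, 0.71, 0.35, -2.58)]
35 0.31 0 1 [(-0.45, 0.25, 2.05, 0.71, 
[... 379 characters left out ...]
0 [(-0.39, 0.2, 1.88, 0.23, 0.66, -2.06)]
40 0.31 0.26 1 [(-0.39, 0.2, 1.88, 0.23, 0.66, 1.08)]
40 0.73 0.15 0 [(-0.42, 0.37, 1.79, 0.52, 0.54, -2.47)]
40 0.73 0.15 1 [(-0.42, 0.37, 1.79, 0.52, 0.54, 0.67)]
40 0.73 0 0 [(-0.4, 0.45, 1.97, 1.3, 0.32, 3.04)]
40 0.73 0 1 [(-0.4, 0.45, 1.97, 1.3, 0.32, -0.1)]
45 0.31 0 0 []
45 0.31 0 1 []
45 0.31 0.26 0 [(-0.41, 0.16, 1.95, 0.34, 0.56, -2.17)]
45 0.31 0.26 1 [(-0.41, 0.16, 1.95, 0.34, 0.56, 0.97)]
45 0.73 0.15 0 [(-0.44, 0.37, 1.88, 0.77, 0.45, -2.73)]
45 0.73 0.15 1 [(-0.44, 0.37, 1.88, 0.77, 0.45, 0.41)]
45 0.73 0 0 [(-0.16, 0.47, 2.05, 2.27, 0.23, 2.25), (0.1, 0.35, 2.05, 3.34, 0.04, 1.38)]
45 0.73 0 1 [(-0.16, 0.47, 2.05, 2.27, 0.23, -0.89)]
```

```bash
python3 - <<'E'
import re
s=open('kin.py').read()
a=s.index("def fk"); b=s.index("lo=np")
s=s[:a]+'''def fk(q,k):
    h,L1,b,L2,d,e,f,Lt,c=k
    w5=Y(q[4]).apply([f,0,Lt]); w4=Z(q[3]).apply(w5+[c,e,0]); w3=Y(q[1]+q[2]).apply(w4+[b,0,L2])
    p=Z(q[0]).apply(w3+Y(q[1]).apply([0,0,L1])+[0,d,h])
    return p, Z(q[0])*Y(q[1]+q[2])*Z(q[3])*Y(q[4])*Z(q[5]+np.pi/2)
k0=np.array([200,400,0,350,60,60,0,200,0.])
fit=least_squares(lambda k:np.r_[np.concatenate([fk(q,k)[0]-p for q,p,o in D]),1e-3*(k-k0)],k0)
k=fit.x
'''+s[b:]
open('kin.py','w').write(s)
E
python3 - <<'E'
from kin import *; from plan import stay
print(k.round(1),[(fk(q,k)[0]-p).round(1).tolist() for q,p,o in D])
for q,p,o in D: print(np.round(q,3),np.round(p,1),(Ro.from_quat(o).as_matrix()[:,2]).round(3))
E
```

```text
[313.4 438.2  85.5 514.5 117.8   0.   -0.  247.4   0. ] [[0.0, 0.0, 0.0], [-0.0, -0.0, -0.0], [-0.0, -0.0, -0.0], [-0.0, -0.0, -0.0], [0.0, -0.0, -0.0]]
[-0.424  0.149  2.219  1.283  0.251 -3.117] [545.2 -52.2 135.3] [ 0.669 -0.04  -0.742]
[ 0.971  0.182  1.608 -0.     1.354 -0.206] [220.4 530.6 301.8] [-0.001 -0.001 -1.   ]
[-0.516 -0.269  2.372  0.72   0.461 -2.582] [470.3 -48.1 217.6] [ 0.669 -0.042 -0.742]
[-0.434 -0.164  2.186  0.215  0.742 -2.07 ] [470.4 -49.1 218.1] [ 0.402 -0.028 -0.915]
[-0.391 -0.062  2.059  0.088  0.94  -1.944] [473.5 -49.1 218.6] [ 0.216 -0.013 -0.976]
```

```bash
python3 - <<'E'
from kin import *; from plan import stay
for al in (30,35,40):
  q=np.array(D[-1][0])
  for th,phi,off in ((.31,0,80),(.31,0,40),(.31,0,0),(.31,.13,0),(.31,.27,0),(.45,.24,0),(.6,.2,0),(.73,.16,0),(.73,0,0),(.73,0,40),(.73,0,80)):
    T=stay(th,phi,al=np.radians(al)+phi,off=off); q,e=ik(T,q)
    print(al,th,phi,off,q.round(2),round(e,4))
E
```

```text
30 0.31 0 80 [-0.44 -0.03  2.19  0.39  0.53 -2.26] 0.0
30 0.31 0 40 [-0.42  0.1   2.15  0.44  0.44 -2.3 ] 0.0
30 0.31 0 0 [-0.41  0.22  2.11  0.51  0.36 -2.37] 0.0
30 0.31 0.13 0 [-0.41  0.17  2.1   0.44  0.41 -2.29] 0.0
30 0.31 0.27 0 [-0.4   0.12  2.08  0.39  0.47 -2.22] 0.0
30 0.45 0.24 0 [-0.41  0.17  2.03  0.43  0.48 -2.3 ] 0.0
30 0.6 0.2 0 [-0.41  0.23  1.98  0.48  0.5  -2.4 ] 0.0
30 0.73 0.16 0 [-0.42  0.28  1.94  0.52  0.51 -2.48] 0.0
30 0.73 0 0 [-0.42  0.33  1.95  0.58  0.46 -2.56] 0.0
30 0.73 0 40 [-0.44  0.23  1.99  0.53  0.52 -2.52] 0.0
30 0.73 0 80 [-0.46  0.12  2.03  0.49  0.59 -2.48] 0.0
35 0.31 0 80 [-0.47 -0.06  2.26  0.59  0.44 -2.47] 0.0
35 0.31 0 40 [-0.45  0.08  2.21  0.7   0.35 -2.57] 0.0
35 0.31 0 0 [-0.43  0.21  2.16  0.85  0.28 -2.71] 0.0
35 0.31 0.13 0 [-0.42  0.16  2.16  0.71  0.33 -2.56] 0.0
35 0.31 0.27 0 [-0.42  0.11  2.14  0.59  0.38 -2.43] 0.0
35 0.45 0.24 0 [-0.42  0.16  2.09  0.64  0.39 -2.52] 0.0
35 0.6 0.2 0 [-0.43  0.22  2.04  0.7   0.42 -2.62] 0.0
35 0.73 0.16 0 [-0.44  0.27  1.99  0.74  0.44 -2.71] 0.0
35 0.73 0 0 [-0.44  0.33  2.    0.85  0.4  -2.83] 0.0
35 0.73 0 40 [-0.47  0.22  2.05  0.77  0.45 -2.76] 0.0
35 0.73 0 80 [-0.5   0.1   2.1   0.7   0.52 -2.7 ] 0.0
40 0.31 0 80 [-0.51 -0.07  2.33  0.9   0.37 -2.79] 0.0
40 0.31 0 40 [-0.48  0.08  2.27  1.11  0.3  -2.99] 0.0
40 0.31 0 0 [-0.44  0.21  2.2   1.25  0.25 -3.12] 0.0171
40 0.31 0.13 0 [-0.44  0.15  2.21  1.13  0.28 -2.99] 0.0
40 0.31 0.27 0 [-0.44  0.1   2.19  0.92  0.31 -2.77] 0.0
40 0.45 0.24 0 [-0.45  0.16  2.14  0.97  0.33 -2.85] 0.0
40 0.6 0.2 0 [-0.46  0.22  2.09  1.02  0.37 -2.95] 0.0
40 0.73 0.16 0 [-0.46  0.27  2.04  1.04  0.4  -3.02] 0.0
40 0.73 0 0 [-0.46  0.33  2.04  1.13  0.37 -3.12] 0.0152
40 0.73 0 40 [-0.5   0.21  2.11  1.08  0.42 -3.08] 0.0
40 0.73 0 80 [-0.54  0.09  2.16  0.96  0.48 -2.98] 0.0
```

```bash
python3 - <<'E'
from plan import *
a=np.radians(35); print(rel(stay(.31,0,al=a,off=80)), rel(stay(.31,0,al=a),stay(.31,0,al=a,off=80)))
E
```

```text
[-1.48e+01 -7.60e+00  4.80e+01 -3.00e-03 -3.93e-01 -1.00e-02] [-0.  0. 80.  0.  0.  0.]
```

```bash
python3 -m pendant '[[-15,-8,48,0,-0.393,-0.01,0],[-15,-8,48,0,-0.393,-0.01,0],[-15,-8,48,0,-0.393,-0.01,0],[-15,-8,48,0,-0.393,-0.01,0],[-15,-8,48,0,-0.393,-0.01,0],[-15,-8,48,0,-0.393,-0.01,0],[-15,-8,48,0,-0.393,-0.01,0]]'
python3 - <<'E'
from plan import *
print(rel(stay(.31,0,al=np.radians(35))))
E
```

```text
time: 6.12
position: [497.0, -58.4, 174.2]
orientation: [0.026, 0.953, -0.009, 0.301]
contact_force: [0.0, -0.3, -0.4]
finger_gap: 88.2
[-1.00e+00  5.00e-01  7.99e+01 -3.00e-03  1.00e-03 -0.00e+00]
```

```bash
python3 -m pendant '[[-1,0,25,0,0,0,0],[-1,0,50,0,0,0,0],[-1,0,70,0,0,0,0],[-1,0,80,0,0,0,0],[-1,0,80,0,0,0,0],[-1,0,80,0,0,0,0]]'
python3 - <<'E'
from plan import *
print(rel(stay(.31,0,al=np.radians(35))))
c=read_camera("wrist"); cv2.imwrite("pics/wrist3.png",c["color"][:,:,::-1])
E
```

```text
time: 6.62
position: [544.1, -60.6, 108.6]
orientation: [0.025, 0.953, -0.009, 0.3]
contact_force: [-0.7, -0.8, 0.4]
finger_gap: 88.3
[-0.1    0.    -0.9   -0.001 -0.     0.   ]
```

View pics/wrist3.png

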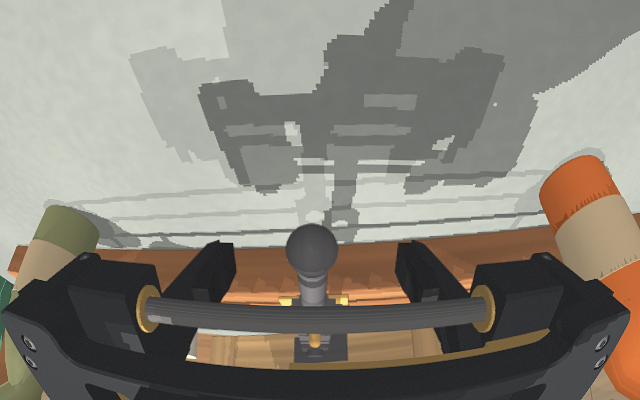

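The ball is at (312,248), between fingertips at about x=235 and x=397, so the handle is inside the jaws. Close.

```bash
python3 -m pendant '[[0,0,0,0,0,0,255],[0,0,0,0,0,0,255],[0,0,0,0,0,0,255],[0,0,0,0,0,0,255],[0,0,0,0,0,0,255],[0,0,0,0,0,0,255],[0,0,0,0,0,0,255],[0,0,0,0,0,0,255],[0,0,0,0,0,0,255],[0,0,0,0,0,0,255]]' 25
python3 - <<'E'
from plan import *
s=get_state(); src=(s["position"],Ro.from_quat(s["orientation"])); a=np.radians(35); print(s["finger_gap"],s["contact_force"])
for th,phi in ((.31,.07),(.31,.14),(.31,.21),(.31,.28),(.38,.28),(.45,.26),(.52,.25),(.59,.23),(.66,.21),(.73,.19),(.73,.09),(.73,0)):
    print(th,phi,rel(stay(th,phi,al=a+phi),stay(.31,0,al=a)))
E
```

```text
time: 7.5
position: [543.6, -60.7, 108.4]
orientation: [0.026, 0.953, -0.009, 0.301]
contact_force: [-0.1, 0.0, 0.4]
finger_gap: 23.5
23.5344343647707 [-0.11456213  0.00129771  0.37851437]
0.31 0.07 [ -7.9  -0.  -10.2  -0.   -0.   -0. ]
0.31 0.14 [-16.6  -0.  -19.9   0.   -0.   -0. ]
0.31 0.21 [-25.8   0.  -28.9  -0.    0.   -0. ]
0.31 0.28 [-35.7   0.  -37.3   0.    0.    0. ]
0.38 0.28 [-4.41e+01 -2.10e+00 -3.14e+01 -1.00e-02  0.00e+00 -1.40e-02]
0.45 0.26 [-4.96e+01 -4.30e+00 -2.32e+01 -2.20e-02 -0.00e+00 -3.10e-02]
0.52 0.25 [-5.65e+01 -6.50e+00 -1.62e+01 -3.60e-02 -0.00e+00 -5.10e-02]
0.59 0.23 [-6.19e+01 -8.40e+00 -8.00e+00 -5.10e-02 -0.00e+00 -7.20e-02]
0.66 0.21 [-6.73e+01 -9.90e+00  1.00e-01 -6.60e-02 -0.00e+00 -9.50e-02]
0.73 0.19 [-72.7   -11.1     8.3    -0.083   0.     -0.118]
0.73 0.09 [-59.9   -11.5    21.7    -0.083   0.     -0.118]
0.73 0 [-49.6   -11.6    34.7    -0.083  -0.     -0.118]
```

```bash
python3 -m pendant '[[0,0,0,0,0,0,255],[0,0,0,0,0,0,255],[0,0,0,0,0,0,255],[0,0,0,0,0,0,255],[0,0,0,0,0,0,255]]' 25
```

```text
time: 7.92
position: [543.6, -60.7, 108.4]
orientation: [0.026, 0.953, -0.009, 0.301]
contact_force: [0.7, 0.2, -0.4]
finger_gap: 12.8
```

```bash
python3 -m pendant '[[-4,0,-5,0,0,0,255],[-8,0,-10,0,0,0,255],[-12,0,-15,0,0,0,255],[-16.6,0,-20,0,0,0,255],[-21,0,-24.5,0,0,0,255],[-26,0,-29,0,0,0,255],[-31,0,-33,0,0,0,255],[-36,0,-37,0,0,0,255],[-36,0,-37,0,0,0,255]]'
python3 - <<'E'
from plan import *
a=np.radians(35)
s=get_state(); print(s["contact_force"],s["wrist_torque"], rel(stay(.31,.28,al=a+.28)))
for th,phi in ((.38,.28),(.45,.26),(.52,.25),(.59,.23),(.66,.21),(.73,.19),(.73,.09),(.73,0)):
    print(th,phi,rel(stay(th,phi,al=a+phi),stay(.31,.28,al=a+.28)))
c=read_camera("wrist"); cv2.imwrite("pics/wrist4.png",c["color"][:,:,::-1])
E
```

```text
time: 8.67
position: [552.1, -61.0, 160.0]
orientation: [0.025, 0.953, -0.009, 0.301]
contact_force: [-0.0, -0.6, -0.8]
finger_gap: 13.1
[-0.02858067 -0.64115343 -0.83802678] [ 0.02290931  0.74275232 -0.02547145] [ 0.2    0.    -0.6   -0.002  0.001  0.   ]
0.38 0.28 [-8.4   -2.1    5.9   -0.01   0.    -0.014]
0.45 0.26 [-13.8    -4.3    14.     -0.022   0.     -0.031]
0.52 0.25 [-20.7    -6.5    21.     -0.036  -0.     -0.051]
0.59 0.23 [-26.2    -8.4    29.2    -0.051  -0.     -0.072]
0.66 0.21 [-31.6    -9.9    37.4    -0.066  -0.     -0.095]
0.73 0.19 [-37.    -11.1    45.6    -0.083   0.     -0.118]
0.73 0.09 [-24.2   -11.5    59.     -0.083   0.     -0.118]
0.73 0 [-13.9   -11.6    72.     -0.083  -0.     -0.118]
```

View pics/wrist4.png

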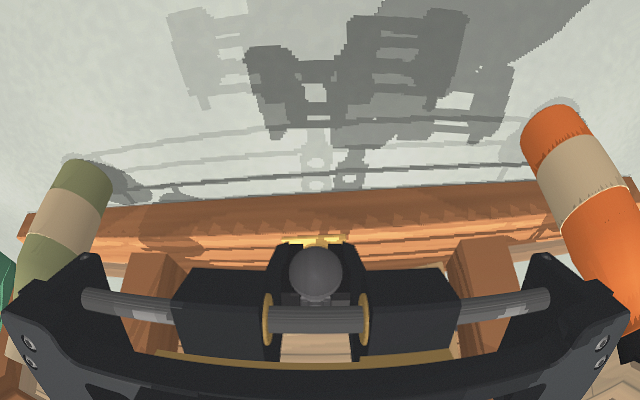

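The ball at (316,272) is held between the closed fingers and raised with almost no force. Swing out next, stopping while still lifted.

```bash
python3 -m pendant '[[-4,-1,3,-0.005,0,-0.007,255],[-8.4,-2.1,6,-0.01,0,-0.014,255],[-11,-3.2,10,-0.016,0,-0.022,255],[-13.8,-4.3,14,-0.022,0,-0.031,255],[-17,-5.4,17.5,-0.029,0,-0.041,255],[-20.7,-6.5,21,-0.036,0,-0.051,255],[-23.4,-7.4,25,-0.043,0,-0.061,255],[-26.2,-8.4,29.2,-0.051,0,-0.072,255],[-29,-9.2,33.3,-0.058,0,-0.083,255],[-31.6,-9.9,37.4,-0.066,0,-0.095,255],[-34.3,-10.5,41.5,-0.075,0,-0.106,255],[-37,-11.1,45.6,-0.083,0,-0.118,255],[-37,-11.1,45.6,-0.083,0,-0.118,255],[-37,-11.1,45.6,-0.083,0,-0.118,255]]'
python3 - <<'E'
from plan import *
a=np.radians(35)
s=get_state(); print(s["contact_force"],s["wrist_torque"], rel(stay(.73,.19,al=a+.19)))
P={}
for n in ["top","scene"]:
    c=read_camera(n); cv2.imwrite(f"pics/{n}5.png",cv2.resize(c["color"][100:300,230:460,::-1],None,fx=3,fy=3,interpolation=cv2.INTER_CUBIC))
    for t in ["stay_pivot","stay_handle","hole3","pin_axis"]:
        r=pinpoint(t,n); print(t,[((rz(-YAW)@(w(c,d["at"])[:2]-T)).round(1).tolist(),w(c,d["at"])[2].round(1),round(d["score"],2)) for d in r[:3]])
E
```

```text
time: 9.88
position: [608.1, -75.4, 143.4]
orientation: [-0.043, 0.953, 0.013, 0.301]
contact_force: [0.7, 0.3, -1.5]
finger_gap: 12.8
[ 0.68125536  0.25337518 -1.47145909] [-0.02436133  0.333195    0.06388846] [ 1.0e-01  5.0e-01 -1.1e+00 -2.0e-03  0.0e+00 -1.0e-03]
stay_pivot []
stay_handle [([-90.9, 11.8], np.float64(107.1), 0.81)]
hole3 [([-5.8, 10.5], np.float64(91.3), 0.64), ([-32.4, 13.7], np.float64(96.7), 0.58)]
pin_axis [([2.3, 2.8], np.float64(2.2), 0.67), ([-40.4, 11.4], np.float64(69.0), 0.61)]
stay_pivot [([-2.0, 11.5], np.float64(89.8), 0.57)]
stay_handle [([-87.9, 11.2], np.float64(112.4), 0.92)]
hole3 [([24.7, 11.1], np.float64(88.2), 0.68), ([-7.4, 10.9], np.float64(88.1), 0.64), ([-34.7, 8.9], np.float64(93.1), 0.53)]
pin_axis [([-37.8, 5.8], np.float64(67.6), 0.45)]
```

View pics/top5.png

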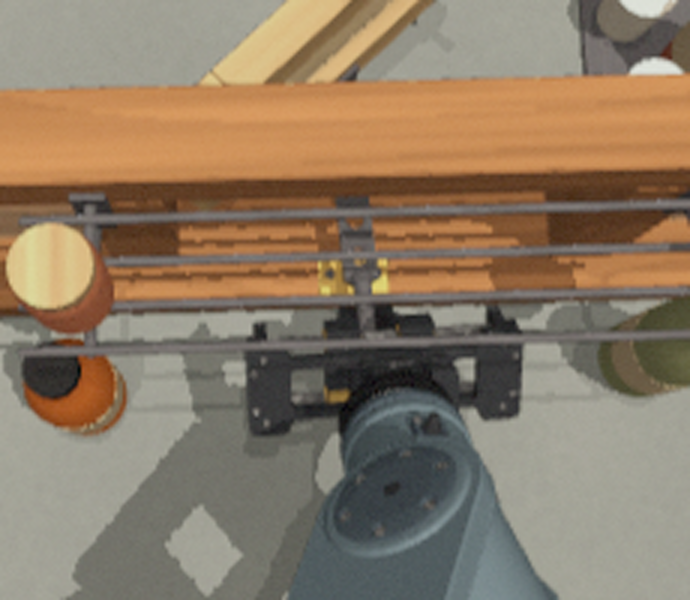

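The top view shows the bar running over the pin bracket (bracket at about (353,275) in the crop, bar centred at x≈357). The measured hole3 and pin agree within 3 mm or so. Lower with a light grip so the stay can comply.

```bash
python3 - <<'E'
from plan import *
a=np.radians(35)
for phi in (.16,.13,.10,.07,.04,0): print(phi,rel(stay(.73,phi,al=a+phi),stay(.73,.19,al=a+.19)))
E
python3 -m pendant '[[2,0,2,0,0,0,255],[4,0,4,0,0,0,255],[6,0,6,0,0,0,255],[7.6,0,8,0,0,0,255],[7.6,0,8,0,0,0,255]]' 10
python3 -c "
from plan import *
s=get_state(); print(s['contact_force'],s['wrist_torque'],rel(stay(.73,.13,al=np.radians(35)+.13)))"
```

```text
0.16 [ 4.  -0.   3.9 -0.  -0.  -0. ]
0.13 [ 7.8 -0.   7.9 -0.  -0.  -0. ]
0.1 [11.6 -0.  12.  -0.  -0.   0. ]
0.07 [15.2  0.  16.2 -0.  -0.  -0. ]
0.04 [18.7  0.  20.5  0.  -0.  -0. ]
0 [23.1 -0.  26.4 -0.  -0.   0. ]
time: 10.8
position: [605.5, -75.2, 131.5]
orientation: [-0.043, 0.953, 0.013, 0.3]
contact_force: [-0.9, 0.2, -1.5]
finger_gap: 13.5
[-0.86649643  0.24860139 -1.46532413] [0.06789207 0.35367034 0.02805941] [-9.0e-01  1.0e-01 -1.5e+00 -1.0e-03 -1.0e-03 -1.0e-03]
```

```bash
python3 -m pendant '[[2,0,2,0,0,0,255],[3.8,0,4,0,0,0,255],[5.6,0,6,0,0,0,255],[7.4,0,8.2,0,0,0,255],[7.4,0,8.2,0,0,0,255]]'
python3 -c "
from plan import *
s=get_state(); print(s['contact_force'],s['wrist_torque'],rel(stay(.73,.07,al=np.radians(35)+.07)))
c=read_camera('wrist'); cv2.imwrite('pics/wrist6.png',c['color'][:,:,::-1])"
```

```text
time: 11.22
position: [604.4, -75.4, 120.7]
orientation: [-0.043, 0.953, 0.013, 0.3]
contact_force: [0.8, 0.2, -0.8]
finger_gap: 12.8
[ 0.76836094  0.17875734 -0.78276714] [ 0.00237936  0.30511119 -0.03066941] [-7.0e-01  1.0e-01 -1.4e+00 -1.0e-03 -1.0e-03 -1.0e-03]
```

```bash
python3 -m pendant '[[2,0,2,0,0,0,255],[3.5,0,4.3,0,0,0,255],[5.3,0,6.5,0,0,0,255],[7,0,9,0,0,0,255],[7,0,9,0,0,0,255]]'
python3 -c "
from plan import *
s=get_state(); print(s['contact_force'],s['wrist_torque'],rel(stay(.73,0,al=np.radians(35))))
c=read_camera('top'); cv2.imwrite('pics/top7.png',cv2.resize(c['color'][130:270,280:410,::-1],None,fx=4,fy=4,interpolation=cv2.INTER_CUBIC))"
```

```text
time: 11.68
position: [604.1, -75.6, 109.7]
orientation: [-0.043, 0.953, 0.013, 0.3]
contact_force: [-0.2, 0.7, -1.0]
finger_gap: 13.0
[-0.20978362  0.74530191 -1.04912598] [-0.00768508  0.36582316 -0.0091377 ] [ 0.6    0.3   -0.    -0.002 -0.    -0.001]
```

View pics/top7.png

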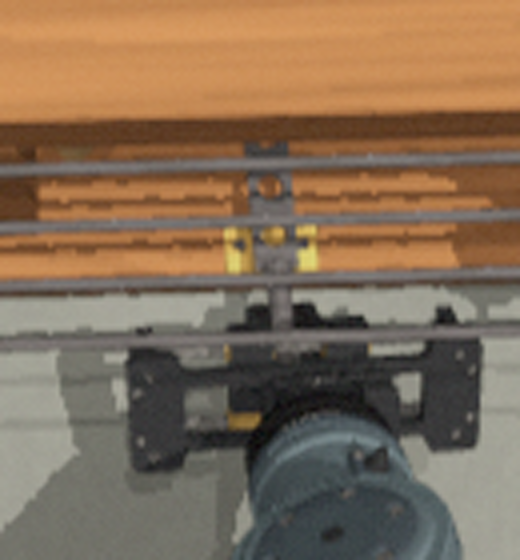

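The pin tip shows in the hole at (272,237) with an empty hole beyond at (268,185), so the pin is in hole3 and the stay is flat. Release, back out along the tool axis, then check.

```bash
python3 -m pendant '[[0,0,0,0,0,0,180],[0,0,0,0,0,0,160],[0,0,0,0,0,0,120],[0,0,0,0,0,0,60],[0,0,0,0,0,0,0],[0,0,0,0,0,0,0],[0,0,0,0,0,0,0],[0,0,0,0,0,0,0],[0,0,0,0,0,0,0],[0,0,0,0,0,0,0]]'
python3 -m pendant '[[0,0,-10,0,0,0,0],[0,0,-25,0,0,0,0],[0,0,-45,0,0,0,0],[0,0,-70,0,0,0,0],[0,0,-95,0,0,0,0],[0,0,-120,0,0,0,0],[0,0,-145,0,0,0,0],[0,0,-170,0,0,0,0],[0,0,-170,0,0,0,0],[0,0,-170,0,0,0,0]]'
python3 - <<'E'
from plan import *
print(get_state()["contact_force"])
for n in ["top","scene","wrist"]:
    c=read_camera(n); cv2.imwrite(f"pics/{n}8.png",c["color"][:,:,::-1] if n!="top" else cv2.resize(c["color"][90:270,220:480,::-1],None,fx=3,fy=3,interpolation=cv2.INTER_CUBIC))
    for t in ["stay_handle","hole3","pin_axis","bottle_orange","bottle_sage"]:
        r=pinpoint(t,n); print(n,t,[((w(c,d["at"])) .round(1).tolist(),(rz(-YAW)@(w(c,d["at"])[:2]-T)).round(1).tolist(),round(d["score"],2)) for d in r[:3]])
E
```

```text
time: 12.57
position: [604.1, -75.6, 110.1]
orientation: [-0.043, 0.953, 0.013, 0.3]
contact_force: [0.4, 0.9, 0.9]
finger_gap: 77.8
time: 13.4
position: [507.3, -84.7, 250.8]
orientation: [-0.043, 0.952, 0.012, 0.302]
contact_force: [0.6, -0.8, 0.4]
finger_gap: 88.1
[ 0.56108471 -0.84693811  0.35010121]
top stay_handle [([627.4, -68.6, 67.8], [-96.6, 12.0], 0.91)]
top hole3 [([718.1, -68.9, 69.7], [-6.0, 7.4], 0.81), ([689.5, -66.1, 70.3], [-34.4, 11.6], 0.78)]
top pin_axis [([685.4, -64.4, 66.3], [-38.5, 13.5], 0.45)]
top bottle_orange [([586.7, 148.1, -2.5], [-126.9, 230.4], 0.67)]
top bottle_sage [([627.8, -310.1, 2.0], [-107.8, -229.2], 0.65), ([747.0, 78.4, 74.7], [29.8, 153.1], 0.22)]
scene stay_handle [([629.5, -69.3, 76.4], [-94.6, 11.3], 0.82)]
scene hole3 [([715.8, -62.2, 68.9], [-8.0, 14.2], 0.93), ([685.7, -68.7, 65.5], [-38.4, 9.1], 0.81), ([745.7, -61.0, 74.6], [21.9, 13.9], 0.63)]
scene pin_axis [([687.6, -70.0, 71.3], [-36.6, 7.8], 0.62)]
scene bottle_orange [([583.7, 144.0, 1.7], [-130.1, 226.5], 0.78)]
scene bottle_sage [([625.2, -312.8, 1.2], [-110.5, -231.8], 0.81), ([688.6, -71.7, 72.3], [-35.7, 6.0], 0.52)]
wrist stay_handle [([635.1, -73.7, 69.5], [-89.2, 6.6], 0.72)]
wrist hole3 [([719.1, -66.8, 72.5], [-4.9, 9.4], 0.82), ([748.6, -63.2, 71.4], [24.7, 11.7], 0.79), ([690.5, -68.7, 70.9], [-33.6, 8.9], 0.72)]
wrist pin_axis [([686.0, -65.9, 69.8], [-37.9, 12.0], 0.8)]
wrist bottle_orange [([588.1, 146.5, 0.5], [-125.5, 228.8], 0.88)]
wrist bottle_sage [([628.4, -313.4, -3.6], [-107.3, -232.5], 0.77)]
```

View pics/top8.png

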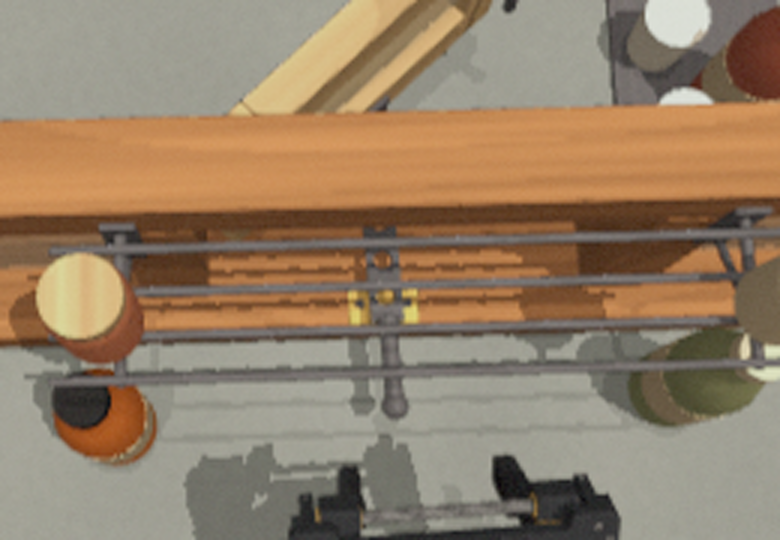

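View pics/wrist8.png

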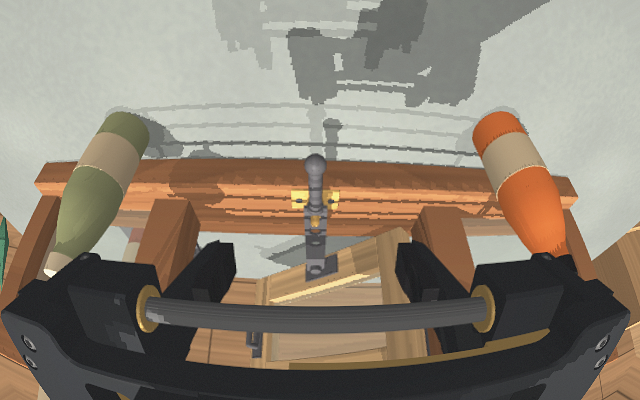

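The top crop shows the pin in the hole nearest the handle at (386,297), an empty hole at (383,258), and the free handle at (395,405). The wrist view shows both bottles standing and the gripper clear.

```bash
python3 -c "from plant import *; print(job_done())"
```

```text
the job is handed in; nothing more can be done
None
```

The stay now lies flat with the pin in the hole nearest the handle. The window is wide open, and I handed the job in at about 13.5 s of the 38 s allowed. I gripped the stay by its handle, lifted it off the pin, swung the window out with it, lowered that hole over the pin, let go and backed out from under the shelf.

**Last checks:**
- **Stay:** The networks put hole3 within about 5 mm of the pin. The three cameras read it at 65.5 to 71 mm high, against 70 for a flat stay. The handle is within about 6 mm of where it should be. The pictures show the pin tip in that hole, with an empty hole beyond it.
- **Window:** I worked out the opening from the stay's position, about 0.73 rad, and did not measure it directly.
- **Bottles:** Both stand where they were, within the 4 mm measuring noise in most readings; the largest shift, about 7 mm, was one wrist-camera reading of the sage bottle.
- **Forces:** The readings I took stayed under about 2 N, and the gripper was touching nothing at the end.

**What went wrong:** My first approach, leaning 45 degrees, ran a wrist joint to its range limit and stopped short without touching anything. I backed out, worked out the arm's geometry and used a 35-degree lean instead. Also, the networks can't tell the three holes apart, so I judged which was which by their spacing and the pictures.

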